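Guide and chisel ready for the first cut

TASK

Get ready for the first cut in the clamped carving blank: take the metal straightedge by its blue grip, lay it flat on the bench, flush along the blank's long edge that faces the robot and roughly centred on it, and let go of it. Then draw the orange-handled chisel up out of the rack and hold it over the blank, cutting end down, leaning about 45 degrees, with its tip about 6 cm above the black centre spot. Finish while still holding it there in the air, with the straightedge still flush; leave the other chisels, the mallet and the sharpening stone where they are.

Things in the scene. Friction and masses are not known exactly. Their poses are not given: they have to be found in the camera images.
- blank: Carving blank: pale board 110 (x) x 220 (y) x 20 mm, clamped to the bench (fixed), left or right of the robot's centre line, up to 0.25 rad off square. Origin: centre of its underside, z up. The long edge that faces the robot is the upright face at x = -55 mm. On the far edge, 95 mm either side of the middle, two steel hold-downs with red knobs, 43 mm high.
- blank_mark (a point): The black round spot, 20 mm across, at the centre of the blank's top face (20 mm above the bench); axes as the blank's, z up.
- straightedge: Loose flat aluminium bar 50 (x) x 200 (y) x 12 mm, 0.3 kg, on the bench between robot and blank. In its middle stands a blue grip block 24 (x) x 32 (y) mm, from 12 to 48 mm above the bench. Origin: centre of the bar's underside, z up. Flush and centred, its origin is at x = -80 mm, y = 0 in the blank's frame, their y axes parallel.
- rack: Plywood chisel rack, fixed, 70 (x) x 230 (y) mm, top face 85 mm above the bench; top plate 20 mm thick on two side cheeks, with three square 16 mm through holes at y = -75, 0 and +75 mm. Origin: centre of its underside, z up. It stands on the other side of the robot's centre line from the blank.
- chisel: Chisel standing blade down in one of the rack's holes, 0.11 kg: round orange handle, 25 mm diameter, 90 mm long, brass ferrule; steel blade 4 x 11 x 65 mm. Origin: on the axis at the handle's lower end, which rests on the rack's top 85 mm above the bench; z along the axis to the handle's top (z = +90 mm, 175 mm above the bench); tip at z = -65 mm.
- chisel_tip (a point): Tip (cutting end) of the orange chisel's blade, axes as the chisel's.
- chisel_green: Another chisel of the same size and shape, green handle, in one of the rack's holes; to be left there. Origin as the orange chisel's.
- chisel_black: Another chisel of the same size and shape, black handle, in one of the rack's holes; to be left there. Origin as the orange chisel's.
- mallet: Carver's round wooden mallet standing on its head beside the work: head 76 mm in diameter and 100 mm high, handle up to 222 mm. Origin at the centre of its underside. To be left alone.
- stone: Grey sharpening stone on a dark wooden base, 70 x 180 x 28 mm, lying beyond the work. Origin at the centre of its underside. To be left alone.
Things that resemble listed ones, but are neither listed nor needed, are in the scene too. There is more than one size of the chisel; the one meant has the size given above.

How it is judged (in metres and radians):
On the way, in this order (a step that is already met when the one before it is completed fails the run):
1. the straightedge lies flat on the bench, flush along the blank's near long edge, released (x of straightedge in the frame of blank between -0.0835 and -0.0765 m and y of straightedge in the frame of blank between -0.06 and 0.06 m and angle between the y axis of straightedge and the y axis of blank, either way round below 0.035 rad and height (world z) of straightedge below 0.004 m and angle between straightedge's own z axis and vertical below 0.05 rad and contact force between the fingers and straightedge below 0.3 N), for 0.3 s.
2. the orange chisel is drawn up out of the rack, its tip above the rack's top (z of chisel_tip in the frame of rack above 0.09 m and contact force between the fingers and chisel above 1 N), for 0.1 s.
At the end, for the whole second after the job is handed in: Orange chisel held still in the air by the gripper alone: handle up, 30 to 60 deg from vertical, tip within 25 mm of the spot and 30 to 90 mm above it. Straightedge released, flat, against the blank: gap under 3.5 mm, within 0.035 rad, centred within 60 mm. Other tools moved under 30 mm (all of step 1 and angle between chisel's own z axis and vertical between 0.52 and 1.05 rad and horizontal distance between chisel_tip and blank_mark below 0.025 m and z of chisel_tip in the frame of blank_mark between 0.03 and 0.09 m and contact force between the fingers and chisel above 1.5 N and contact force between chisel and rack below 0.1 N and contact force between chisel and blank below 0.1 N and contact force between chisel and straightedge below 0.1 N and linear speed of chisel below 0.03 m/s and angular speed of chisel below 0.2 rad/s and distance of each of chisel_green, chisel_black, mallet, stone from where it was at the start of the episode below 0.03 m); the arm keeps its last pose, push and grip.
It fails at once if another tool (chisel, mallet or stone) is moved by more than 30 mm (distance of any of chisel_green, chisel_black, mallet, stone from where it was at the start of the episode above 0.03 m).
It also fails if it takes over 53 s, if anything falls off the work surface, if the arm or the gripper's body presses on something with over 40 N, if the wrist force passes 120 N, or if a joint passes its speed limit or range.

ROBOT

A 6-joint arm with a two-finger parallel gripper is mounted at the origin on the work surface. World frame = base frame: x ahead of the robot, y to its left, z up, the work surface at z = 0. Lengths are in mm, angles in rad, forces in N, time in s.
With the tool pointing down it reaches from about 300 to 775 mm from the base axis. Payload 14.6 kg.
Tool frame: the origin (TCP) lies between the finger pads; the fingertips stand manip.tip_reach ahead of it and the grasp point (between the pads) lies 5 mm behind it (manip.tip_reach is the distance from the TCP to the fingertips, in mm); z points along the fingers, y is the line along which they close (so a half turn about z gives the same grasp; the last joint's range is limited). The gripper opens to 94 mm and grips with 3 to 60 N. Pads are 16 mm wide; open, the fingers measure 119 mm over their backs; the gripper's body (75 mm by 177 mm) begins 78 mm behind the grasp point.
Start: joints at [-1.368, 0.3, 1.521, -0, 1.321, -0.067], TCP at [146.59, -530.095, 219.446] pointing down, gripper open.
Joint ranges: [-3.03, 3.03], [-0.79, 2.21], [0.23, 2.52], [-1.04, 4.18], [0, 3.07], [-2.55, 2.55]. Speed limits (rad/s): [2.22, 2.22, 2.57, 3.14, 3.14, 3.14].

INTERFACE

Orientations are given as [roll, pitch, yaw] about the fixed x, y, z axes, in that order (R = Rz(yaw) Ry(pitch) Rx(roll)).
In Python, from cell import manip gives the robot as it stands. The module is installed in compiled form; this text tells all that it offers.
- The arm moves only by the shell command python3 -m creep 'ROWS' [FORCE]. ROWS is JSON, a list of rows, each a list of 3 entries, a list of its own where there are three numbers: the opening, from -1 (shut) to 1 (fully open), then the shift along the tool's x, y, z in cm, then the turn about the tool's z in units of 5 degrees (1.0 is 5 degrees). In form: [[grip, [tx, ty, tz], roll], ...]. A call has 1 to 12 rows; each row is the pose to reach, as a shift and turn from the pose commanded when the call began, along the tool's axes at that moment; what a row does not reach only later rows make up. A row lasts 1/10 s, in which the tool goes at most 50 mm and 8.59 degrees, less where a joint would pass 70% of its speed; a pose out of reach is approached as far as the arm can. A call with a gripper value outside its range is refused whole. The fingers move at their own pace and stop on an object; FORCE is the grip in N (left out, the last holds). Time passes only in rows, so rows that repeat a pose let the fingers close. It gives the time, the measured TCP pose, the force, the opening and the grip force at its end, in the units of the state.
- manip.read_state(): the state, without advancing time (a new reading comes with each control period).
- manip.camera(name): name is "scene" or "top" or "wrist"; returns the picture (400x640x3 uint8, red, green, blue); there is no depth.
- manip.camera_params(name): a dict with "fovy" (degrees; the focal length in pixels is half the picture's height over the tangent of half this angle, whatever the lens; pixels are square), "cx", "cy" (the principal point, pixels), "origin" and "attitude" of the camera in the world. Camera axes: x right, y down, z forward; pixel columns grow to the right and rows downward; lengths in mm; the calibration is good to about 2 mm. A picture is of the moment at which its call begins: read the wrist's pose just before it. camera_params takes no time and is no camera call; for the wrist camera it gives the pose at the moment of the call.
- manip.sign_off(): hands the job in; it is judged then, once.
The state is a dict: "clock": time; "joints": joint angles; "qd": joint speeds; "effort": joint torques, N m; "eef_pos": TCP position; "eef_rot": TCP orientation; "wrist_force": force on the tool from outside, world axes, zero at the start; "moment": the same for the moment, N m; "finger_gap": finger opening in mm; "finger_force": force on a finger pad.
Only numpy, scipy, OpenCV 4.12 (cv2) and the standard library are available. Lean on these libraries where they do the work, as an engineer would, in place of code of your own. Each camera call takes 0.05 s, during which the arm holds its last target. There are 200 camera calls.

## Working session

There is one attempt and no reset: what is moved stays moved. The work goes in short steps, Python scripts to look and compute and a shell command to move; the robot and the scene stay as the last step left them, time stands still between calls to the robot, and variables do not carry over. Pictures are saved under pics/ and viewed, at most 10 in all, crops included, and the job is handed in when it is done.

```bash
mkdir -p pics; python3 - <<'E'
from cell import manip
import cv2
print(manip.tip_reach, manip.read_state())
for n in ("scene","top"):
    p=manip.camera_params(n); print(n,p)
    cv2.imwrite(f"pics/{n}0.png",manip.camera(n)[:,:,::-1])
print(manip.camera_params("wrist"))
E
```

```text
14.0 {'clock': 0.0, 'joints': array([-1.36756557e+00,  3.00464465e-01,  1.52157763e+00, -5.89734462e-06,
        1.32068652e+00, -6.65868755e-02]), 'qd': array([ 0.0002859 , -0.00046253, -0.00064393,  0.0011787 , -0.00071991,
       -0.00161797]), 'effort': array([-1.79866092e-04, -5.31812167e+01, -3.52737522e+01,  7.08525768e-02,
        2.44601921e-02, -1.08668087e-04]), 'eef_pos': array([ 146.5593384 , -529.86224179,  218.89141757]), 'eef_rot': array([-3.14045883e+00, -6.98849082e-05,  2.69819054e-01]), 'wrist_force': array([ 0.28831827, -0.84982913,  0.20375335]), 'moment': array([ 0.03586768, -0.01776269, -0.00783649]), 'finger_force': 0.0, 'finger_gap': 94.30644061459287}
scene {'fovy': 48.68998510848648, 'cx': 311.41237206261565, 'cy': 202.11693677974256, 'origin': array([1244.74454428, -166.40924406,  963.21154347]), 'attitude': array([-2.48466044,  0.00266846,  1.16748117])}
top {'fovy': 50.363945517430665, 'cx': 322.0402958126752, 'cy': 198.15604072836618, 'origin': array([ 362.26424564,   95.4954961 , 1151.12442269]), 'attitude': array([-2.90932058, -0.00661269, -1.57679894])}
{'fovy': 69.71148435230278, 'cx': 318.83408985783143, 'cy': 200.21663248084744, 'origin': array([ 211.46617837, -511.9926688 ,  384.70272797]), 'attitude': array([ 2.90652918e+00,  6.01039834e-04, -1.30107114e+00])}
```

View pics/top0.png

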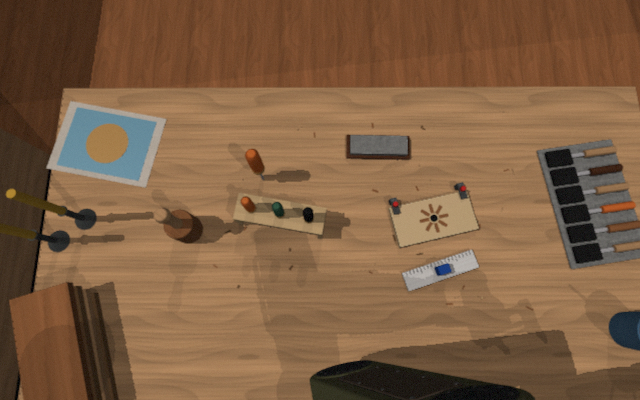

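View pics/scene0.png

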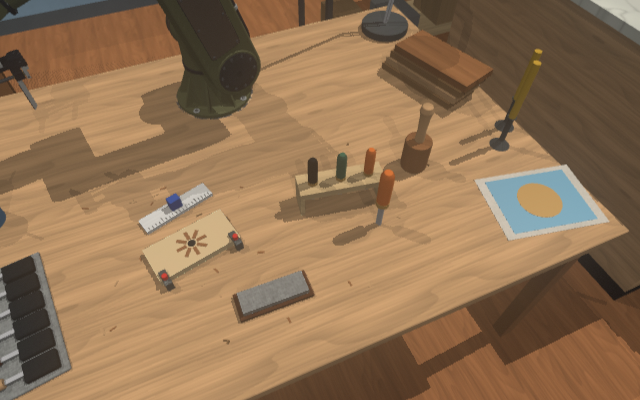

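The top view has three orange-handled candidates. One stands in the rack hole at about (247,203), next to green (278,209) and black (308,214). A larger one stands alone beyond the rack at (255,160), and one lies in the tool roll at (618,208). The chisel meant is the one in the rack. The straightedge is at (441,270) and the blank's spot at (434,218). I'll confirm this in an enlarged crop.

```bash
cat > h.py <<'E'
import numpy as np, cv2
from scipy.spatial.transform import Rotation as R
from cell import manip
def cam(n):
    p=manip.camera_params(n); f=200/np.tan(np.radians(p["fovy"]/2))
    return f,p["cx"],p["cy"],np.array(p["origin"]),R.from_euler("xyz",p["attitude"]).as_matrix()
def ray(px,z,c):
    f,cx,cy,o,A=c
    d=A@np.array([(px[0]-cx)/f,(px[1]-cy)/f,1]); return o+d*(z-o[2])/d[2]
def proj(P,c):
    f,cx,cy,o,A=c
    q=(np.atleast_2d(P)-o)@A; return np.c_[q[:,0]/q[:,2]*f+cx,q[:,1]/q[:,2]*f+cy]
E
python3 - <<'E'
import cv2
i=cv2.imread("pics/top0.png")[140:295,225:490]
cv2.imwrite("pics/crop0.png",cv2.resize(i,None,fx=3,fy=3,interpolation=cv2.INTER_CUBIC))
E
```

```text
(no output)
```

View pics/crop0.png

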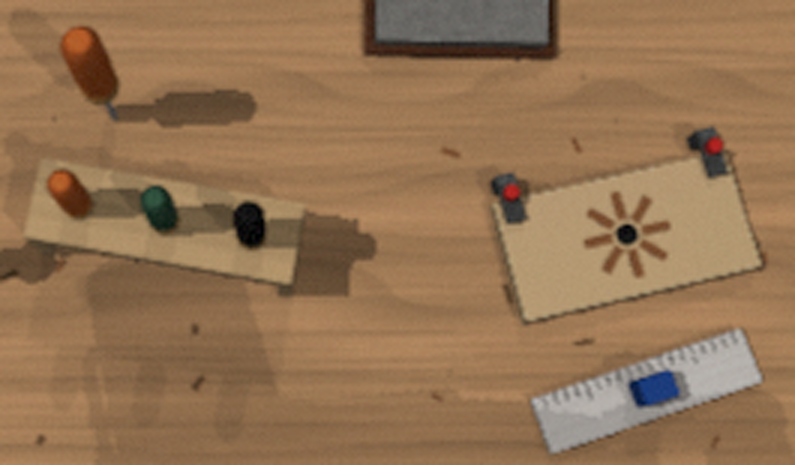

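The crop shows the rack's orange chisel with its top at crop (62,184), the same size as its green and black neighbours. The loose one at (85,60) is longer and not in the rack, so it is the decoy. The blank, straightedge and rack corners are all clear.

```bash
python3 - <<'E'
from h import *
c=cam("top")
def W(l,z): return np.array([ray((u/3+225-1/3,v/3+140-1/3),z,c) for u,v in l])
def fit(l,z,hx,hy,name):
    P=W(l,z)[:,:2]; M=np.array([[-hx,hy],[-hx,-hy],[hx,-hy],[hx,hy]])
    mp=P.mean(0);H=(M.T@(P-mp)); a=np.arctan2(H[0,1]-H[1,0],H[0,0]+H[1,1])
    Q=M@np.array([[np.cos(a),np.sin(a)],[-np.sin(a),np.cos(a)]])+mp
    print(name,mp.round(1),"yaw",a.round(4),"res",(P-Q).round(1).tolist()); return mp,a
b,a=fit([(524,323),(764,266),(733,155),(492,198)],20,55,110,"blank")
print("mark",W([(626,234)],20))
s,sa=fit([(549,453),(763,380),(741,328),(531,399)],12,25,100,"se")
r,ra=fit([(25,237),(293,285),(305,207),(40,158)],85,35,115,"rack")
t=lambda o,a,p:o+np.array([[np.cos(a),-np.sin(a)],[np.sin(a),np.cos(a)]])@p
for y in (75,0,-75): print("hole",t(r,ra,[0,y]))
print("chisel tops",W([(62,184),(155,199),(247,215)],175))
print("se target",t(b,a,[-80,0]), "grip",W([(655,386)],48))
w=W([(85,40)],175);print(w)
E
```

```text
blank [ 573.5 -217.1] yaw 0.1989 res [[-3.5, 1.5], [3.1, -1.1], [-1.9, -3.8], [2.3, 3.4]]
mark [[ 574.14782172 -214.65372776   20.        ]]
se [ 435.8 -225.9] yaw 0.3108 res [[0.2, 1.8], [1.1, -1.0], [-0.4, -0.7], [-0.8, -0.1]]
rack [574.8 195.1] yaw -0.1844 res [[0.4, -0.8], [0.4, -1.7], [-1.4, 0.5], [0.6, 2.0]]
hole [588.50734049 268.79097763]
hole [574.75410407 195.06277076]
hole [561.00086765 121.33456389]
chisel tops [[587.04860241 268.078365   175.        ]
 [574.68507977 195.00734227 175.        ]
 [561.58527169 123.04625433 175.        ]]
se target [ 495.04091812 -232.86726131] grip [[ 436.47279491 -223.08050813   48.        ]]
[[705.97314641 253.79590034 175.        ]]
```

```bash
cat >> h.py <<'E'
def goal(p,yaw):
    s=manip.read_state(); A=R.from_euler("xyz",s["eef_rot"]); T=A.as_matrix()
    d=T.T@(np.array(p)-s["eef_pos"])/10
    r=(A.inv()*R.from_euler("xyz",[np.pi,0,yaw])).as_rotvec(degrees=True)
    print("row",d.round(2),"roll",(r[2]/5).round(2),"tilt err deg",r[:2].round(2),"clk",round(s["clock"],2))
E
python3 -c "
from h import *
goal([436,-225,190],.3108)"
```

```text
row [ 36.02 -21.67   2.92] roll -0.47 tilt err deg [-0.06 -0.01] clk 0.1
```

```bash
python3 -m creep '[[0.2,[36,-21.7,2.9],-0.47],[0.2,[36,-21.7,2.9],-0.47],[0.2,[36,-21.7,2.9],-0.47],[0.2,[36,-21.7,2.9],-0.47],[0.2,[36,-21.7,2.9],-0.47],[0.2,[36,-21.7,2.9],-0.47],[0.2,[36,-21.7,2.9],-0.47],[0.2,[36,-21.7,2.9],-0.47],[0.2,[36,-21.7,2.9],-0.47],[0.2,[36,-21.7,2.9],-0.47],[0.2,[36,-21.7,2.9],-0.47],[0.2,[36,-21.7,2.9],-0.47]]'
python3 - <<'E'
from h import *
s=manip.read_state();print(s["eef_pos"],s["eef_rot"],s["finger_gap"])
c=cam("wrist");np.save("w1.npy",np.array([c[0],c[1],c[2],*c[3],*c[4].ravel()]))
cv2.imwrite("pics/w1.png",manip.camera("wrist")[:,:,::-1])
E
```

```text
clock: 1.3
eef_pos: [435.1, -225.8, 190.4]
eef_rot: [-3.142, 0.0, 0.31]
wrist_force: [0.5, -0.3, 0.1]
finger_gap: 56.7
finger_force: 0.0
[ 435.1001838  -225.77653396  190.43500588] [-3.14158819e+00  2.01332053e-04  3.09719222e-01] 56.651738369940055
```

View pics/w1.png

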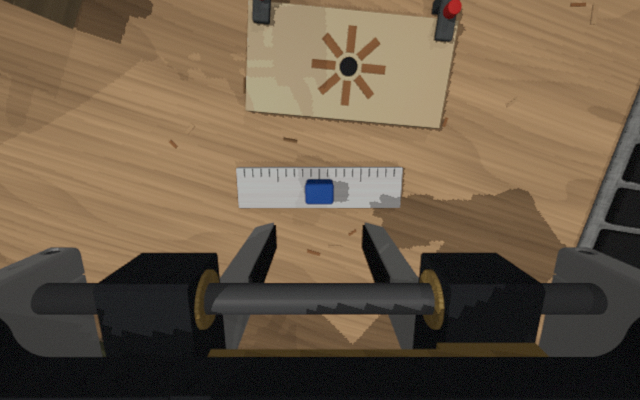

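The wrist view shows the blank's near top corners at (247,111) and (440,127), and the spot at (348,66). The bar's corners are at (237,168), (402,167), (402,208) and (239,208), and the grip top is at (319,186).

```bash
python3 - <<'E'
from h import *
a=np.load("w1.npy");c=(a[0],a[1],a[2],a[3:6],a[6:].reshape(3,3))
# refine lines by fitting edge in the grey picture
g=cv2.GaussianBlur(cv2.imread("pics/w1.png"),(3,3),0).astype(float)
r,b,bl=g[:,:,2],g[:,:,0],g[:,:,0]
def line(u0,v0,u1,v1,z,ch,w=6):
    pts=[]
    for t in np.linspace(.08,.92,40):
        u=int(round(u0+t*(u1-u0)));v=int(round(v0+t*(v1-v0)))
        d=np.abs(np.gradient(ch[v-w:v+w+1,u])); k=(d**2); pts.append(ray((u,v-w+(k*np.arange(2*w+1)).sum()/k.sum()),z,c)[:2])
    p=np.array(pts,np.float32); vx,vy,x,y=cv2.fitLine(p,cv2.DIST_HUBER,0,1,.01).ravel()
    if vy<0: vx,vy=-vx,-vy
    return np.array([x,y]),np.arctan2(-vx,vy)
P=lambda u,v,z:ray((u,v),z,c)[:2].round(1)
print("blank near corners",P(247,111.5,20),P(440.5,127.5,20),"mark",P(348,66,20))
q,ya=line(247,111.5,440.5,127.5,20,b); print("near edge",q,ya)
m=P(348,66,20); n=np.array([np.cos(ya),np.sin(ya)]); print("mark-edge dist",(m-q)@n)
y=np.array([-n[1],n[0]])
print("target from edge",q-25*n+((m-q)@y)*y, "from mark",m-80*n)
print("bar",[P(*p,12) for p in [(237,168),(402,167),(402,208),(239,208)]])
for l in [(237,168,402,167),(239,208,402,208)]: print(line(*l,12,b))
print("grip",P(319,186,48))
E
```

```text
blank near corners [ 495.4 -122. ] [ 545.4 -335.5] mark [ 574.4 -214.4]
near edge [ 519.8407  -225.23691] 0.22202048
mark-edge dist 55.606414412860225
target from edge [ 495.77211763 -232.14960617] from mark [ 496.36363831 -232.01607742]
bar [array([ 428.6, -124.8]), array([ 490.1, -312.9]), array([ 442.7, -331.7]), array([ 381.1, -139.1])]
(array([ 460.70074, -221.09143], dtype=float32), np.float32(0.31271407))
(array([ 411.7653 , -232.30876], dtype=float32), np.float32(0.3131238))
grip [ 444.1 -223.1]
```

```bash
python3 -m creep '[[0.2,[0.1,0.1,5],0],[0.2,[0.1,0.1,10],0],[0.2,[0.1,0.1,14],0],[0.2,[0.1,0.1,16],0],[0.2,[0.1,0.1,16.1],0],[0.2,[0.1,0.1,16.1],0],[-0.6,[0.1,0.1,16.1],0],[-0.6,[0.1,0.1,16.1],0],[-0.6,[0.1,0.1,16.1],0],[-0.6,[0.1,0.1,16.1],0],[-0.6,[0.1,0.1,16.1],0],[-0.6,[0.1,0.1,16.1],0]]' 25
python3 -c "
from h import *
goal(manip.read_state()['eef_pos'],.3129)"
```

```text
clock: 2.55
eef_pos: [437.1, -225.7, 29.8]
eef_rot: [3.141, -0.0, 0.311]
wrist_force: [-1.5, -0.1, 6.5]
finger_gap: 32.0
finger_force: 25.0
row [0. 0. 0.] roll -0.02 tilt err deg [ 0.02 -0.01] clk 2.55
```

```bash
python3 -m creep '[[-0.6,[0,0,-0.6],0],[-0.6,[1,0.5,-0.8],0.3],[-0.6,[2.5,1.2,-0.8],0.6],[-0.6,[4,1.9,-0.8],1],[-0.6,[5,2.4,-0.8],1],[-0.6,[5,2.4,-0.8],1],[-0.6,[5,2.4,-0.4],1],[-0.6,[5,2.4,-0.05],1],[-0.6,[5,2.4,0],1],[-0.6,[5,2.4,0],1]]'
python3 - <<'E'
from h import *
s=manip.read_state();print(s["eef_pos"],s["eef_rot"])
c=cam("wrist");np.save("w2.npy",np.array([c[0],c[1],c[2],*c[3],*c[4].ravel()]))
cv2.imwrite("pics/w2.png",manip.camera("wrist")[:,:,::-1])
E
```

```text
clock: 3.55
eef_pos: [491.4, -233.0, 29.6]
eef_rot: [-3.141, 0.0, 0.223]
wrist_force: [-2.6, 2.9, 4.6]
finger_gap: 31.9
finger_force: 25.0
[ 491.4177037  -233.00646655   29.6240324 ] [-3.14112646e+00  3.03552851e-04  2.23423308e-01]
```

View pics/w2.png

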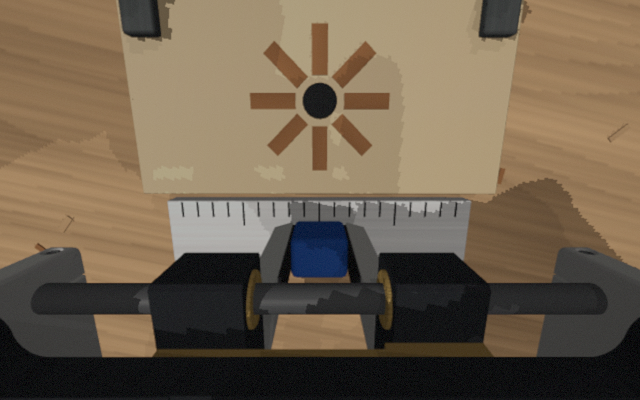

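The bar is gripped, parallel to the blank's near edge (rows 193 and 199) and centred (319 against 321). A small gap is left to close, so I push forward.

```bash
python3 -m creep '[[-0.6,[0.2,0,0],0],[-0.6,[0.4,0,0],0],[-0.6,[0.5,0,0],0],[-0.6,[0.6,0,0],0],[-0.6,[0.6,0,0],0]]'
```

```text
clock: 4.1
eef_pos: [497.5, -232.1, 29.6]
eef_rot: [3.141, 0.0, 0.223]
wrist_force: [-5.6, -2.1, 5.1]
finger_gap: 32.0
finger_force: 25.0
```

```bash
python3 -m creep '[[-0.6,[0.1,0,0],0],[-0.6,[0.1,0,0],0],[-0.6,[0.1,0,0],0]]'; python3 -m creep '[[-0.6,[0.1,0,0],0],[-0.6,[0.1,0,0],0],[-0.6,[0.1,0,0],0]]'
```

```text
clock: 4.4
eef_pos: [497.6, -232.1, 29.7]
eef_rot: [-3.141, 0.002, 0.223]
wrist_force: [-12.9, -3.1, 11.1]
finger_gap: 32.1
finger_force: 25.0
clock: 4.7
eef_pos: [497.7, -232.1, 29.7]
eef_rot: [-3.141, 0.004, 0.223]
wrist_force: [-20.0, -4.1, 16.4]
finger_gap: 32.0
finger_force: 25.0
```

```bash
python3 -m creep '[[-0.6,[-0.15,0,0],0],[0.2,[-0.15,0,0],0],[0.2,[-0.15,0,0],0],[0.2,[-0.15,0,0],0],[0.2,[-0.15,0,0],0],[0.2,[-0.15,0,-2],0],[0.2,[-0.15,0,-6],0],[0.2,[-0.15,0,-11],0],[0.2,[-0.15,0,-16],0],[0.2,[-0.15,0,-16],0]]'
python3 - <<'E'
from h import *
s=manip.read_state();print(s["eef_pos"],s["eef_rot"])
c=cam("wrist");np.save("w3.npy",np.array([c[0],c[1],c[2],*c[3],*c[4].ravel()]))
cv2.imwrite("pics/w3.png",manip.camera("wrist")[:,:,::-1])
E
```

```text
clock: 5.7
eef_pos: [500.4, -232.8, 196.2]
eef_rot: [3.135, -0.008, 0.224]
wrist_force: [0.1, 0.1, 0.2]
finger_gap: 56.4
finger_force: 0.0
[ 500.40353355 -232.77288407  196.21846496] [ 3.13451577 -0.00812754  0.22375558]
```

View pics/w3.png

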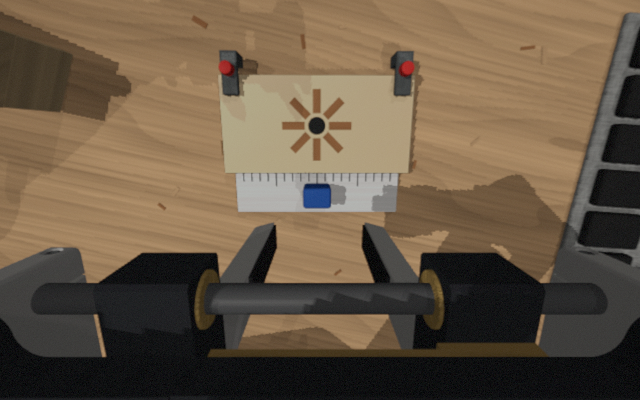

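The straightedge is flush: its top edge meets the blank's edge along row 173 from column 237 to 397, with the grip centred at (317,196) below the spot at (316,126). Next is the chisel.

```bash
python3 -c "
from h import *
goal([588,268.5,260],-.184)"
```

```text
row [ 19.78 -46.83  -6.84] roll 4.67 tilt err deg [ 0.17 -0.31] clk 5.75
```

```bash
python3 -m creep '[[0,[0,0,-4],0],[0,[3,-7,-6.8],0.6],[0,[19.8,-46.8,-6.8],4.7],[0,[19.8,-46.8,-6.8],4.7],[0,[19.8,-46.8,-6.8],4.7],[0,[19.8,-46.8,-6.8],4.7],[0,[19.8,-46.8,-6.8],4.7],[0,[19.8,-46.8,-6.8],4.7],[0,[19.8,-46.8,-6.8],4.7],[0,[19.8,-46.8,-6.8],4.7],[0,[19.8,-46.8,-6.8],4.7],[0,[19.8,-46.8,-6.8],4.7]]'; python3 -m creep '[[0,[0,0,0],0],[0,[0,0,0],0],[0,[0,0,0],0],[0,[0,0,0],0]]'
python3 - <<'E'
from h import *
goal([588,268.5,130],-.184)
c=cam("wrist");print("predicted axis px z=175,85:",proj([[588,268.5,175],[588,268.5,85],[574.7,195,175]],c))
cv2.imwrite("pics/w4.png",manip.camera("wrist")[:,:,::-1])
E
```

```text
clock: 6.95
eef_pos: [587.0, 272.4, 255.1]
eef_rot: [3.141, 0.002, -0.184]
wrist_force: [0.2, -0.8, 0.1]
finger_gap: 47.2
finger_force: 0.0
clock: 7.35
eef_pos: [587.8, 267.3, 257.5]
eef_rot: [3.142, -0.0, -0.188]
wrist_force: [0.2, 0.4, -0.8]
finger_gap: 47.1
finger_force: 0.0
row [ 0.   -0.12 12.75] roll -0.05 tilt err deg [ 0.   -0.01] clk 7.35
predicted axis px z=175,85: [[317.5729877  208.71507316]
 [317.86010968 189.09686228]
 [401.0540156  207.97376609]]
```

View pics/w4.png

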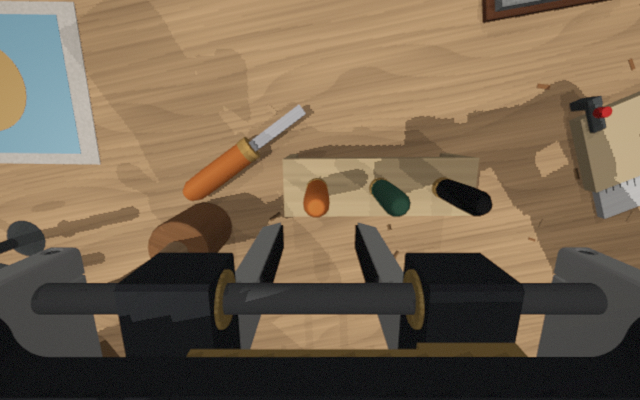

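The view shows the orange handle's top at (316,204) between the fingers, matching the prediction (318,209). Green is at (390,197) and black at (465,195). The big decoy lies at (245,155), clear of the descent.

```bash
python3 -m creep '[[0,[0.2,-0.1,4],0],[0,[0.2,-0.1,8],0],[0,[0.2,-0.1,11],0],[0,[0.2,-0.1,12.7],0],[0,[0.2,-0.1,12.7],0],[-0.8,[0.2,-0.1,12.7],0],[-0.8,[0.2,-0.1,12.7],0],[-0.8,[0.2,-0.1,12.7],0],[-0.8,[0.2,-0.1,12.7],0],[-0.8,[0.2,-0.1,12.7],0],[-0.8,[0.2,-0.1,12.7],0]]' 12
```

```text
clock: 8.5
eef_pos: [590.2, 269.2, 131.7]
eef_rot: [-3.141, -0.002, -0.187]
wrist_force: [-1.0, -0.4, 6.3]
finger_gap: 25.0
finger_force: 12.0
```

```bash
python3 -m creep '[[-0.8,[0,0,-1.5],0],[-0.8,[0,0,-3],0],[-0.8,[0,0,-4.5],0],[-0.8,[0,0,-5.7],0],[-0.8,[0,0,-5.7],0],[-0.8,[0,0,-5.7],0]]' 8;  python3 -m creep '[[-0.8,[-0.6,0,0],0],[-0.8,[-1.2,0,0.03],0],[-0.8,[-1.9,0,0.1],0],[-0.8,[-2.6,0,0.2],0],[-0.8,[-3.3,0,0.4],0],[-0.8,[-3.3,0,0.4],0]]'
python3 - <<'E'
from h import *
i=manip.camera("scene"); cv2.imwrite("pics/s5.png",cv2.resize(i[120:260,240:440,::-1],None,fx=4,fy=4,interpolation=cv2.INTER_CUBIC))
E
```

```text
clock: 9.1
eef_pos: [589.7, 269.1, 187.4]
eef_rot: [-3.142, 0.0, -0.187]
wrist_force: [0.1, 0.4, -1.8]
finger_gap: 24.8
finger_force: 8.0
clock: 9.7
eef_pos: [556.4, 275.6, 183.3]
eef_rot: [3.142, 0.001, -0.186]
wrist_force: [0.7, 0.2, -1.2]
finger_gap: 25.1
finger_force: 8.0
```

View pics/s5.png

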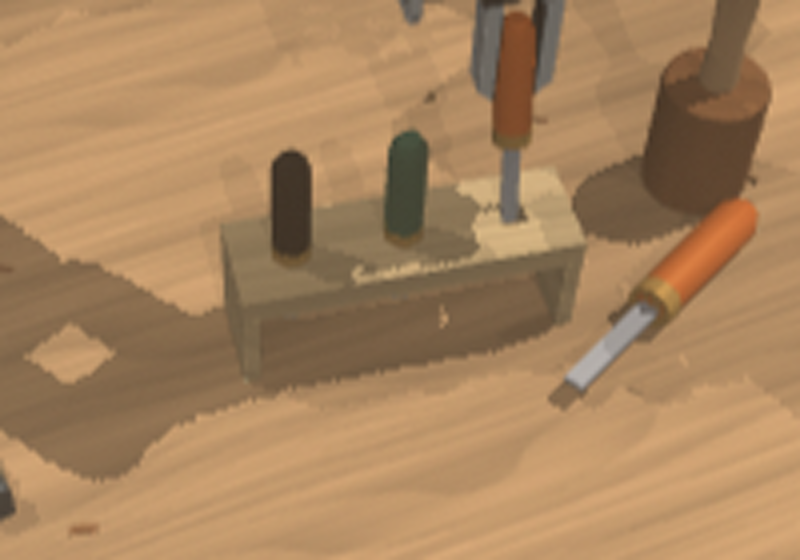

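The blade tip is still in the hole and the chisel is pivoting in the pads as intended. I'll continue the arc.

```bash
python3 -m creep '[[-0.8,[-0.7,0,0.2],0],[-0.8,[-1.3,0,0.4],0],[-0.8,[-2,0,0.75],0],[-0.8,[-2.7,0,1.1],0],[-0.8,[-3.3,0,1.5],0],[-0.8,[-3.9,0,1.9],0],[-0.8,[-4.4,0,2.35],0],[-0.8,[-4.9,0,2.8],0],[-0.8,[-5.3,0,3.2],0],[-0.8,[-5.3,0,3.2],0]]'; python3 -m creep '[[-0.8,[0,0,0],0],[-0.8,[0,0,-0.5],0],[-0.8,[0,0,-2],0],[-0.8,[0,0,-5],0],[-0.8,[0,0,-8],0],[-0.8,[0,0,-8],0],[-0.8,[0,0,-8],0]]' 45
python3 - <<'E'
from h import *
print(manip.read_state()["eef_pos"])
i=manip.camera("scene");cv2.imwrite("pics/s6f.png",i[:,:,::-1]); cv2.imwrite("pics/s6.png",cv2.resize(i[90:230,240:440,::-1],None,fx=4,fy=4,interpolation=cv2.INTER_CUBIC))
cv2.imwrite("pics/t6f.png",manip.camera("top")[:,:,::-1])
E
```

```text
clock: 10.75
eef_pos: [504.6, 285.1, 150.8]
eef_rot: [3.141, 0.001, -0.186]
wrist_force: [-0.0, -0.2, -0.2]
finger_gap: 25.0
finger_force: 8.0
clock: 11.45
eef_pos: [505.3, 285.0, 231.7]
eef_rot: [-3.141, -0.001, -0.187]
wrist_force: [0.0, 0.4, -2.7]
finger_gap: 24.3
finger_force: 45.0
[505.33331855 285.01576401 231.65828515]
```

View pics/s6.png

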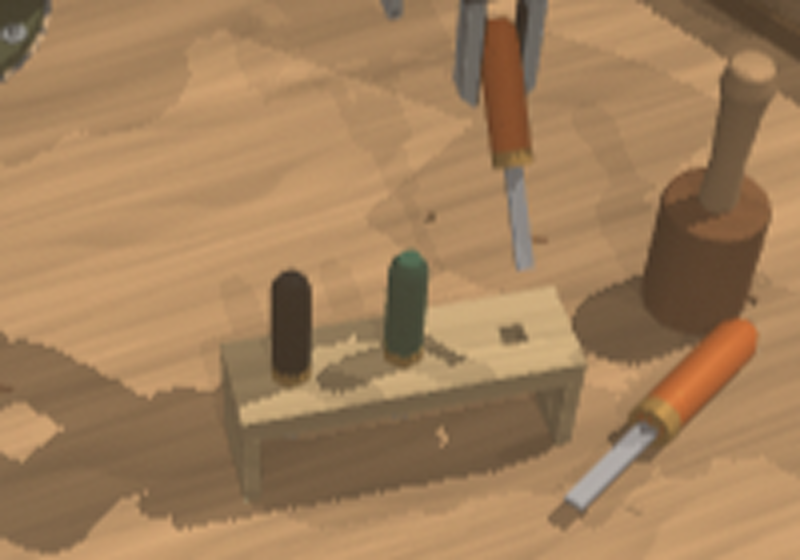

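The chisel is out and leaning, with its tip at crop (524,268) and handle top at (497,20). The other tools are undisturbed. Next I measure its angle.

```bash
python3 - <<'E'
from h import *
from scipy.optimize import least_squares
c=cam("scene"); s=manip.read_state(); yaw=s["eef_rot"][2]
G=s["eef_pos"]+[0,0,5]; tx=np.array([np.cos(yaw),np.sin(yaw),0]); ty=np.array([-tx[1],tx[0],0])
def pts(p):
    th,D=p; a=-np.sin(th)*tx+np.array([0,0,np.cos(th)]) # axis up
    return np.array([G-D*a, G-(D-65)*a, G+(155-D)*a])
obs=np.array([(524,268),(513,163)])/4+[240,90]
r=least_squares(lambda p:(proj(pts(p)[:2],c)-obs).ravel(),[.8,116])
print("theta deg",np.degrees(r.x[0]),"D",r.x[1],"res",r.fun, "top px crop",(proj(pts(r.x)[2],c)-[240,90])*4)
print("tip",pts(r.x)[0], "tip in tool x:",r.x[1]*np.sin(r.x[0]))
a,b=[cv2.imread(f"pics/{n}.png").astype(int) for n in("scene0","s6f")]
d=np.abs(a-b).max(2)
for n,(x0,y0,x1,y1) in dict(mallet=(400,100,435,175),green=(333,150,349,182),black=(305,155,320,187),stone=(230,270,315,322)).items():
    print(n,"frac changed",(d[y0:y1,x0:x1]>40).mean().round(3))
# desired pose: same world yaw chosen 0.22 ; tip over mark
th,D=r.x; m=np.array([574.3,-214.5])
for y in (0.0,):
    t=m-D*np.sin(th)*np.array([np.cos(y),np.sin(y)]); z=20+60+D*np.cos(th)-5
    print("tcp target",t,z); goal([*t,z],y)
E
```

```text
theta deg 56.07084742555289 D 124.73206512161423 res [ 0.67638421 -0.25342553 -1.47515638  0.40721273] top px crop [[480.15577608  23.96501779]]
tip [606.5951546  265.634969   165.61621566] tip in tool x: 103.49373585743852
mallet frac changed 0.013
green frac changed 0.059
black frac changed 0.06
stone frac changed 0.0
tcp target [ 470.80626414 -214.5       ] 144.6213667473812
row [ 5.93 49.69  8.61] roll -2.14 tilt err deg [0.05 0.09] clk 11.55
```

```bash
python3 -m creep '[[-0.8,[0,0,-2.5],0],[-0.8,[-1,0,-5],0],[-0.8,[-2,1.5,-6],0],[-0.8,[-2,4,-6],0],[-0.8,[-2,7,-6],-0.3],[-0.8,[-2,10.5,-6],-0.5],[-0.8,[-2,14,-6],-0.7],[-0.8,[-1,17.5,-6],-0.9],[-0.8,[0,21,-6],-1.1],[-0.8,[1,24.5,-6],-1.3],[-0.8,[2,28,-6],-1.5],[-0.8,[2,28,-6],-1.5]]'
python3 -c "
from h import *
goal([484.3,-214.5,150],0)"
```

```text
clock: 12.75
eef_pos: [472.8, 3.1, 290.3]
eef_rot: [3.141, 0.002, -0.059]
wrist_force: [0.7, 0.1, -1.4]
finger_gap: 24.2
finger_force: 45.0
row [ 2.45 21.64 14.04] roll -0.67 tilt err deg [0.03 0.12] clk 12.75
```

```bash
python3 -m creep '[[-0.8,[0.5,3,0],-0.1],[-0.8,[1,6,0],-0.3],[-0.8,[1.5,9,0.5],-0.5],[-0.8,[2,12,1.5],-0.6],[-0.8,[2.4,15,3],-0.67],[-0.8,[2.4,18,5],-0.67],[-0.8,[2.4,20.5,7.5],-0.67],[-0.8,[2.4,21.6,10],-0.67],[-0.8,[2.4,21.6,12],-0.67],[-0.8,[2.4,21.6,13.5],-0.67],[-0.8,[2.4,21.6,14],-0.67],[-0.8,[2.4,21.6,14],-0.67]]'
python3 - <<'E'
from h import *
s=manip.read_state();print(s["eef_pos"],s["eef_rot"])
i=manip.camera("scene")[:,:,::-1];t=manip.camera("top")[:,:,::-1]
cv2.imwrite("pics/s7f.png",i);cv2.imwrite("pics/t7f.png",t)
th,D=np.radians(50),117;G=s["eef_pos"]+[0,0,5];a=np.array([-np.sin(th),0,np.cos(th)])
E=np.array([G-D*a,G+(155-D)*a])
print("pred tip,top scene",proj(E,cam("scene")),"top",proj(E,cam("top")))
k=lambda im,u,v:cv2.resize(im[v-60:v+60,u-40:u+40],None,fx=5,fy=5,interpolation=cv2.INTER_CUBIC)
ps=proj(E,cam("scene")).mean(0).astype(int);pt=proj(E,cam("top")).mean(0).astype(int)
print("crop centres",ps,pt)
cv2.imwrite("pics/m7.png",np.hstack([k(i,*ps),k(t,*pt)]))
E
```

```text
clock: 13.95
eef_pos: [484.7, -210.2, 150.6]
eef_rot: [-3.141, 0.002, 0.003]
wrist_force: [1.4, -0.4, -1.2]
finger_gap: 24.2
finger_force: 45.0
[ 484.66021463 -210.22973675  150.61416518] [-3.14064107e+00  1.67675579e-03  3.07196679e-03]
pred tip,top scene [[186.54202297 229.03947693]
 [165.44712586 167.57764969]] top [[437.75220671 213.25965107]
 [453.19764236 255.85886197]]
crop centres [175 198] [445 234]
```

View pics/m7.png

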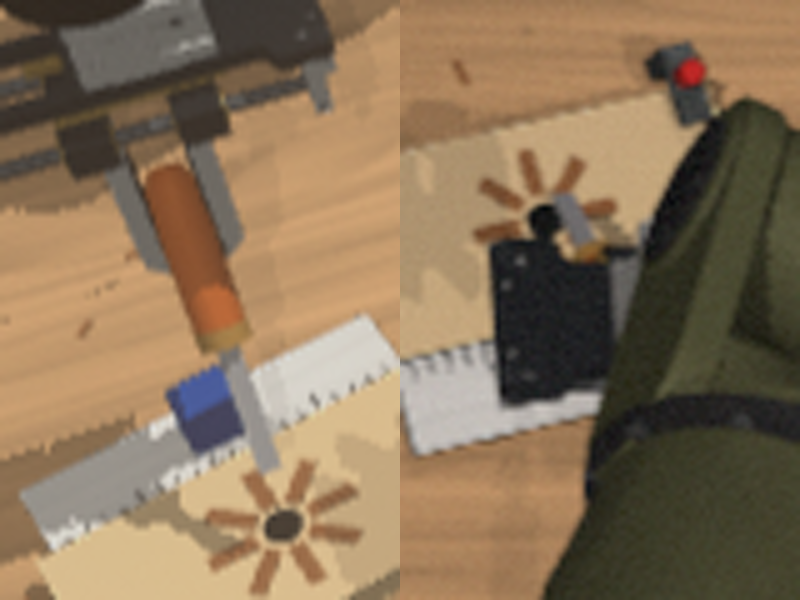

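The montage shows the tip at scene (188.0,232.0) and top (437.0,213.0), and the ferrule's lower end at scene (181,208) and top (442,222.7). Both are close to the prediction.

```bash
python3 - <<'E'
from h import *
from scipy.optimize import least_squares
S,T=cam("scene"),cam("top")
tri=lambda a,b:least_squares(lambda P:np.r_[(proj(P,S)-a).ravel(),(proj(P,T)-b).ravel()],[570,-210,80])
t=tri((188,232),(437,213));f=tri((181,208),(442,222.7))
print("tip",t.x,t.fun);print("joint",f.x,f.fun,np.linalg.norm(t.x-f.x))
d=f.x-t.x;print("lean",np.degrees(np.arccos(d[2]/np.linalg.norm(d))),d)
s=manip.read_state();G=s["eef_pos"]+[0,0,5];e=G-t.x;print("lean via grip",np.degrees(np.arccos(e[2]/np.linalg.norm(e))),np.linalg.norm(e))
goal(s["eef_pos"]+np.r_[np.array([574.3,-214.5,80])-t.x],0)
E
```

```text
tip [ 576.95815257 -210.1298143    71.2208997 ] [-0.30214216 -0.00305463 -0.31853357 -0.05785687]
joint [ 542.15588224 -206.39457929  123.56870423] [-0.13360817 -0.00238895 -0.13618552 -0.02370696] 62.9717606484587
lean 33.76850314125321 [-34.80227033   3.73523501  52.34780452]
lean via grip 46.927663167594304 125.62172416994198
row [-0.27  0.44 -0.88] roll 0.04 tilt err deg [ 0.01 -0.03] clk 14.05
```

Lean is about 47° and the tip is within 5 mm of the spot's centre. I make a small correction, let it settle and hand in.

```bash
python3 -m creep '[[-0.8,[0,0.1,-0.2],0],[-0.8,[0,0.1,-0.4],0],[-0.8,[0,0.1,-0.4],0],[-0.8,[0,0.1,-0.4],0],[-0.8,[0,0.1,-0.4],0],[-0.8,[0,0.1,-0.4],0],[-0.8,[0,0.1,-0.4],0],[-0.8,[0,0.1,-0.4],0]]'
python3 - <<'E'
from h import *
s=manip.read_state();print(s["eef_pos"],np.abs(s["qd"]).max(),s["finger_force"])
if abs(s["eef_pos"][1]+214.5)<8 and np.abs(s["qd"]).max()<.02 and s["finger_force"]>20: print(manip.sign_off())
E
```

```text
clock: 14.85
eef_pos: [484.9, -211.8, 155.4]
eef_rot: [-3.142, 0.0, 0.003]
wrist_force: [0.7, -0.1, -0.6]
finger_gap: 23.9
finger_force: 45.0
[ 484.86598481 -211.78194064  155.39445637] 0.0009636776385151852 44.99969959259033
the job is handed in; nothing more can be done
None
```

I handed the job in at about 15 s, but no verdict came back. The straightedge is released and flush along the blank's near edge, and the orange chisel is held over the black spot, leaning about 47° (33–60° across estimates) with its tip about 5–6 cm above it.

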